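Sort inspected sensor modules into sloping nests by their tags

ROBOT

A 7-joint arm with a two-finger parallel gripper is mounted at the origin on a cart in front of the work surface, level with it; the furniture and walls round the work are solid. World frame = base frame: x ahead of the robot, y to its left, z up, the work surface at z = 0. Lengths are in m, angles in degrees, forces in N, time in s.
With the tool pointing down it reaches from about 0.4 to 0.875 m from the base axis. Payload 6.5 kg.
Tool frame: the origin (TCP) lies at the very end of the fingers, on their centre line; the grasp point (between the pads) lies 19 mm behind it; z points along the fingers, y is the line along which they close (so a half turn about z gives the same grasp; the last joint's range is limited). The gripper opens to 85 mm and grips with 20 to 120 N. Pads are 22 mm wide; open, the fingers measure 114 mm over their backs; the gripper's body (76 mm by 85 mm) begins 54 mm behind the grasp point. The pads swing forward as they close: fully open they stand 13 mm farther back than shut.
Start: joints at [68.171, 30.733, -0.252, 88.115, 0.149, 61.152, -4.079], TCP at [0.201, -0.618, 0.231] pointing down, gripper open.
Joint ranges: [-154.64, 154.64], [-21.42, 123.67], [-72.66, 72.17], [13.99, 137.28], [-74.86, 254.86], [10.95, 109.41], [-158.01, 158.01]. Speed limits (degrees/s): [136.94, 136.94, 180, 180, 180, 180, 180].

INTERFACE

Orientations are given as [roll, pitch, yaw] about the fixed x, y, z axes, in that order (R = Rz(yaw) Ry(pitch) Rx(roll)).
In Python, from plant import arm gives the robot as it stands. The module is installed in compiled form; this text tells all that it offers.
- The arm moves only by the tool jog_arm, never from a script. Its argument "series" is a list of rows, each a list of 3 entries, a list of its own where there are three numbers: the finger opening in mm, from 0 to 85.4, then the shift along the tool's x, y, z each as a share of 0.025 m, from -1 to 1, then the turn, a rotation vector about the tool's x, y, z each as a share of 10 degrees, from -1 to 1. In form: [[jaw, [tx, ty, tz], [ax, ay, az]], ...]. A call has 1 to 20 rows; each row shifts and turns the commanded pose from where the row before left it, along the tool's axes as they then stand; what a row does not reach is not made up. A row lasts 1/8 s, in which the tool goes at most 62.5 mm and 10.7 degrees, less where a joint would pass 70% of its speed; a pose out of reach is approached as far as the arm can. A call with a number of a shift or a turn outside -1 to 1 is refused whole. A call with a gripper value outside its range is refused whole. The fingers move at their own pace and stop on an object; "newtons" is the grip in N (left out, the last holds). Time passes only in rows, so rows that do not move let the fingers close. It gives the time, the measured TCP pose, the force, the opening and the grip force at its end, in the units of the state.
- arm.get_state(): the state, without advancing time (a new reading comes with each control period).
- arm.get_image(name): name is "side" or "top"; returns (picture, depth): 420x560x3 uint8, red, green, blue; 420x560 float32, m along the optical axis (not along the pixel's ray), 0 where there is no reading.
- arm.camera_model(name): a dict with "mtx" (3x3 intrinsics, pixels), "distortion" ([k1, k2, p1, p2, k3] as OpenCV has them; the pictures are not rectified), "R" (3x3) and "t" (3): a world point X has camera coordinates R X + t. Camera axes: x right, y down, z forward; pixel columns grow to the right and rows downward; lengths in m; the calibration is good to about 2 mm. A picture is of the moment at which its call begins. camera_model takes no time and is no camera call.
- arm.finish_job(): hands the job in; it is judged then, once.
Trained networks look in the newest picture that a camera, given by its name, has taken for a name from the list of things; names that differ only in an ending like _2 or _b are one class to them, and where a whole thing is asked for, a point or a joint stands for the part that bears it (a point fixed in the world has none). Each returns a list of dicts, best first, with "score" (0 to 1); they miss things now and then, are a little off and sometimes report something else, mostly with a low value. They report only what shows in the picture. A call takes as long as a camera call. They do not tell look-alikes from the thing itself.
- arm.find_in(camera, target): "uv" ([column, row] in pixels, amid what is visible of it).
- arm.trace(camera, target): "pixels" (420x560 bool, what is visible of it) and "uv" ([column, row] in pixels, amid what is visible of it).
The state is a dict: "clock": time; "qpos": joint angles; "dq": joint speeds; "tau": joint torques, N m; "eef_pos": TCP position; "ee_rot": TCP orientation; "force": force on the tool from outside, world axes, zero at the start; "ft_torque": the same for the moment, N m; "finger_gap": finger opening in m; "grip_force": force on a finger pad.
Only numpy, scipy, OpenCV 4.12 (cv2) and the standard library are available. Lean on these libraries where they do the work, as an engineer would, in place of code of your own. Each camera call takes 0.05 s, during which the arm holds its last target. There are 200 camera calls.

TASK

Sort the two inspected white modules by the raised tag on top: put the one with the round disc tag in the sloping nest that bears a disc, and the one with the straight bar tag in the nest that bears a bar. Lower each one in (do not drop it) so that it lies flat and fully home in its pocket, tag up, and let go. The third module has no tag yet: leave it where it lies, and do not disturb the timer, mouse or bottle behind.

Things in the scene. Friction and masses are not known exactly. Their poses are not given: they have to be found in the camera images.
- disc_module: loose white plastic sensor module: block 100 x 44 x 28 mm (about 130 g), edges rounded 3.5 mm. Origin: centre of its underside; x along the 100 mm length, y across the 44 mm width (grasp here), z up. Starts flat on the desk, left of the nests. Its top bears a round black disc tag, 34 mm across, 3 mm high.
- bar_module: loose white plastic sensor module: block 100 x 44 x 28 mm (about 130 g), edges rounded 3.5 mm. Origin: centre of its underside; x along the 100 mm length, y across the 44 mm width (grasp here), z up. Starts flat on the desk, left of the nests. Its top bears a straight black bar tag, 44 mm long (along x), 10 mm wide, 3 mm high.
- plain_module: loose white plastic sensor module: block 100 x 44 x 28 mm (about 130 g), edges rounded 3.5 mm. Origin: centre of its underside; x along the 100 mm length, y across the 44 mm width (grasp here), z up. Starts flat on the desk, left of the nests. Its top has no tag; it is to stay where it lies.
- disc_pocket: pocket for the disc module, sloping 35 degrees, facing left (+y). Origin: centre of its floor; x up the slope (roughly to world -y), y level, z out of it (up and left). Takes a module flat, length along x, either way round: 106 x 50 mm inside, 3 mm clearance a side. End lips 6 mm thick; 8 mm side guides cover only |x| = 29 to 53 mm, so the sides are open for fingers at |x| < 29 mm. All rise 12 mm
- bar_pocket: pocket for the bar module, sloping 35 degrees, facing left (+y). Origin: centre of its floor; x up the slope (roughly to world -y), y level, z out of it (up and left). Takes a module flat, length along x, either way round: 106 x 50 mm inside, 3 mm clearance a side. End lips 6 mm thick; 8 mm side guides cover only |x| = 29 to 53 mm, so the sides are open for fingers at |x| < 29 mm. All rise 12 mm
- disc_nest: grey painted stand, fixed, carrying the disc pocket (its centre is 50 mm above this origin, the centre of the stand's underside, on the desk). Foot 135 x 74 mm; place and yaw vary. x is the slope's uphill direction seen from above. Above the upper lip the plate bears a round black disc 34 mm across. Nothing lies over it. A released module may slip 3 mm down to the lower lip
- bar_nest: grey painted stand, fixed, carrying the bar pocket (its centre is 50 mm above this origin, the centre of the stand's underside, on the desk). Foot 135 x 74 mm; place and yaw vary. x is the slope's uphill direction seen from above. Above the upper lip the plate bears a straight black bar, 44 x 10 mm, across the slope. Nothing lies over it. A released module may slip 3 mm down to the lower lip
- timer: small white bench timer with three keys, 68 x 64 x 19 mm, loose on the desk behind the modules; a bystander. Origin: centre of its underside
- mouse: black computer mouse, 113 x 63 x 38 mm, loose on the desk behind the modules; a bystander. Origin: centre of its underside
- bottle: white reagent bottle with red screw cap, 52 mm across, 124 mm tall, loose on the desk at the left, behind the modules; a bystander. Origin: centre of its underside
There are look-alikes about, which are no part of the job. Leave any blue or green look-alike of the bar_module alone.

How it is judged (in metres and radians):
At the end, for the whole second after the job is handed in: Disc module in the disc pocket and bar module in the bar pocket: each centred within 5.5 mm along both sides, underside within 4 mm of the floor, flat within 0.08 rad, length along the pocket within 0.1 rad, tag up, at rest, let go. The untagged module within 20 mm of where it lay (x of disc_module in the frame of disc_pocket between -0.0055 and 0.0055 m and y of disc_module in the frame of disc_pocket between -0.0055 and 0.0055 m and z of disc_module in the frame of disc_pocket between -0.004 and 0.004 m and angle between the z axis of disc_module and the z axis of disc_pocket, either way round below 0.08 rad and angle between the x axis of disc_module and the x axis of disc_pocket, either way round below 0.1 rad and linear speed of each of disc_module, bar_module below 0.02 m/s and x of bar_module in the frame of bar_pocket between -0.0055 and 0.0055 m and y of bar_module in the frame of bar_pocket between -0.0055 and 0.0055 m and z of bar_module in the frame of bar_pocket between -0.004 and 0.004 m and angle between the z axis of bar_module and the z axis of bar_pocket, either way round below 0.08 rad and angle between the x axis of bar_module and the x axis of bar_pocket, either way round below 0.1 rad and distance of plain_module from where it was at the start of the episode below 0.02 m); the robot touches nothing.
It fails at once if a module is dropped: it moves faster than 0.45 m/s within 50 mm of a pocket's centre (((distance between disc_module and disc_pocket below 0.05 m and linear speed of disc_module above 0.45 m/s) or (distance between disc_module and bar_pocket below 0.05 m and linear speed of disc_module above 0.45 m/s)) or ((distance between bar_module and disc_pocket below 0.05 m and linear speed of bar_module above 0.45 m/s) or (distance between bar_module and bar_pocket below 0.05 m and linear speed of bar_module above 0.45 m/s))).
It fails at once if the untagged module is moved by more than 20 mm (distance of plain_module from where it was at the start of the episode above 0.02 m).
It fails at once if the timer, mouse or bottle is moved by more than 20 mm or the bottle is tipped (distance of any of timer, mouse, bottle from where it was at the start of the episode above 0.02 m or angle between bottle's own z axis and vertical above 0.3 rad).
It also fails if it takes over 53 s, if anything falls off the work surface, if the arm or the gripper's body presses on something with over 40 N, if the wrist force passes 120 N, or if a joint passes its speed limit or range.

## Working session

There is one attempt and no reset: what is moved stays moved. The work goes in short steps, Python scripts to look and compute and a tool call to move; the robot and the scene stay as the last step left them, time stands still between calls to the robot, and variables do not carry over. Pictures are saved under pics/ and viewed, at most 10 in all, crops included, and the job is handed in when it is done.

Besides the shell and the picture viewer there is one more tool, called after "Emit:" as name(argument=value, ...), one argument or row to a line, values as JSON. jog_arm: Moves the arm, as the interface text tells. Its arguments: {"type":"object","properties":{"series":{"type":"array"},"newtons":{"type":"number"}},"required":["series"]}

```bash
mkdir -p pics
cat > h.py <<'E'
import numpy as np, cv2
from plant import arm
from scipy.spatial.transform import Rotation as Ro
def cloud(cam, depth):
    m=arm.camera_model(cam); K=np.array(m['mtx']);D=np.array(m['distortion']);R=np.array(m['R']);t=np.array(m['t'])
    v,u=np.mgrid[0:420,0:560]
    p=cv2.undistortPoints(np.stack([u.ravel(),v.ravel()],1).astype(np.float64)[:,None],K,D)[:,0]
    X=np.c_[p,np.ones(len(p))]*depth.reshape(-1,1)
    return ((X-t)@R).reshape(420,560,3)
E
python3 - <<'E'
from h import *
for c in ('top','side'):
    im,d=arm.get_image(c); cv2.imwrite(f'pics/{c}0.png',im[:,:,::-1]); np.savez(f'{c}0.npz',im=im,d=d)
    P=cloud(c,d); np.save(f'{c}P.npy',P)
    m=arm.camera_model(c); print(c,'cam at',(-np.array(m['R']).T@np.array(m['t'])).round(3))
    for n in ['disc_module','bar_module','plain_module','disc_nest','bar_nest','timer','mouse','bottle','disc_pocket','bar_pocket']:
        try:
            for r in arm.trace(c,n)[:4]:
                k=r['pixels']&(d>0); print(n,round(r['score'],2),np.round(r['uv']),k.sum(),np.median(P[k],0).round(3) if k.any() else '')
        except Exception as e: print(n,e)
print(arm.get_state())
E
```

```text
top cam at [0.487 0.076 1.265]
disc_module 0.88 [311. 236.] 425 [ 0.487 -0.033  0.029]
bar_module 0.88 [174. 251.] 492 [0.442 0.423 0.028]
bar_module 0.84 [271. 225.] 422 [0.524 0.109 0.028]
bar_module 0.72 [235. 186.] 412 [0.64  0.23  0.029]
bar_module 0.27 [275. 164.] 430 [0.719 0.104 0.017]
plain_module 0.94 [224. 236.] 469 [0.487 0.264 0.028]
plain_module 0.25 [314. 236.] 470 [ 0.487 -0.033  0.028]
disc_nest 0.97 [396. 212.] 1161 [ 0.577 -0.271  0.057]
bar_nest 0.81 [394. 254.] 1138 [ 0.441 -0.283  0.06 ]
bar_nest 0.28 [313. 238.] 442 [ 0.487 -0.033  0.028]
bar_nest 0.19 [390. 209.] 1051 [ 0.581 -0.27   0.062]
timer 0.6 [274. 166.] 350 [0.718 0.102 0.017]
mouse 0.85 [328. 172.] 520 [ 0.701 -0.07   0.032]
bottle 0.84 [196. 191.] 288 [0.624 0.346 0.092]
disc_pocket 0.89 [392. 209.] 1051 [ 0.581 -0.27   0.061]
bar_pocket 0.92 [397. 255.] 1062 [ 0.441 -0.287  0.064]
side cam at [ 0.448 -0.691  0.673]
disc_module 0.63 [259. 269.] 837 [ 0.486 -0.043  0.027]
bar_module 0.74 [267. 230.] 640 [0.521 0.095 0.027]
bar_module 0.73 [303. 201.] 374 [0.639 0.211 0.028]
bar_module 0.68 [231. 172.
[... 686 characters left out ...]
.441 -0.305  0.085]
{'clock': 1.1, 'qpos': array([68.17193974, 30.7330007 , -0.25237457, 88.11298957,  0.15049233,
       61.15088055, -4.07958559]), 'dq': array([-0.05178463,  0.01462712, -0.01604458, -0.04927857,  0.03773109,
       -0.02109505, -0.04730226]), 'tau': array([-2.13523622e-04, -5.83353996e+01,  1.04776025e+00, -2.59447950e+01,
        1.24198798e-02,  1.77700505e-03,  2.57603244e-05]), 'eef_pos': array([ 0.20124311, -0.61808358,  0.23130994]), 'ee_rot': array([1.79996353e+02, 2.59397900e-03, 1.80380111e+01]), 'force': array([-0.33772362,  0.3818817 , -1.20509757]), 'ft_torque': array([-0.00302679,  0.00723349, -0.04053561]), 'grip_force': 0.0, 'finger_gap': 0.085712625488415}
```

View pics/top0.png

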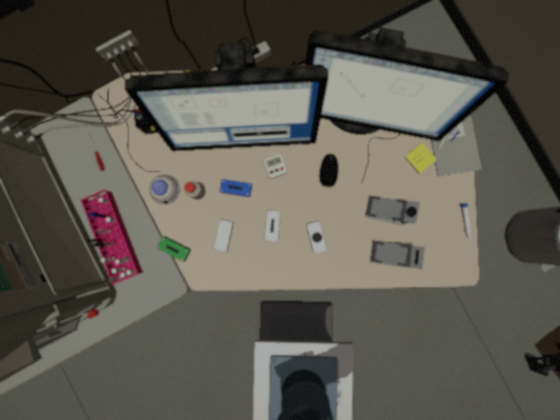

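View pics/side0.png

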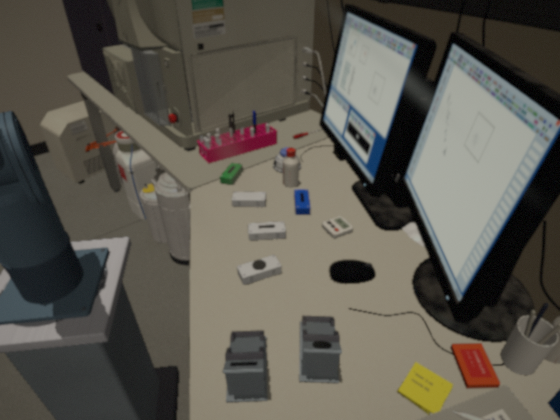

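```bash
cat > fit.py <<'E'
from h import *
from scipy.optimize import differential_evolution
S=np.radians(35)
def hmod(q,tagk):
    return np.where((abs(q[:,0])<.05)&(abs(q[:,1])<.022),.028,0.)
def fitmod(P,c):
    k=(np.hypot(P[...,0]-c[0],P[...,1]-c[1])<.085)&(P[...,2]>-.02); X=P[k]
    def f(p):
        q=X[:,:2]-p[:2]; a=p[2]; q=np.c_[q@[np.cos(a),np.sin(a)],q@[-np.sin(a),np.cos(a)]]
        r=X[:,2]-hmod(q,0)-p[3]; return np.minimum(abs(r),.01).mean()
    r=differential_evolution(f,[(c[0]-.03,c[0]+.03),(c[1]-.03,c[1]+.03),(0,np.pi),(-.005,.005)],seed=1,maxiter=150,tol=1e-6)
    return r.x,r.fun
def fitnest(P,c):
    # c = approx pocket xy
    k=(np.hypot(P[...,0]-c[0],P[...,1]-c[1])<.12)&(P[...,2]>.004); X=P[k]
    def f(p):
        a=p[2]; d=X-np.array([p[0],p[1],.05+p[3]])
        u=np.array([np.cos(a),np.sin(a),0]); ex=u*np.cos(S)+np.array([0,0,np.sin(S)]); ey=np.array([-np.sin(a),np.cos(a),0]); ez=np.cross(ex,ey)
        x,y,z=d@ex,d@ey,d@ez; ax,ay=abs(x),abs(y)
        fl=(ax<.053)&(ay<.025); lip=(ax>=.053)&(ax<.059)&(ay<.033); g=(ax>=.029)&(ax<.053)&(ay>=.025)&(ay<.033)
        c=np.full(len(x),.006); c[fl]=np.minimum(abs(z[fl]),.012); m=lip|g; c[m]=np.minimum(abs(z[m]-.012),.012)
        return c.mean()
    r=differential_evolution(f,[(c[0]-.04,c[0]+.04),(c[1]-.05,c[1]+.05),(-np.pi/2-.45,-np.pi/2+.45),(-.006,.006)],seed=1,maxiter=200,tol=1e-6)
    return r.x,r.fun
def pr(n,r): x,f=r; print(n,'x %.1f y %.1f mm yaw %.2f dz %.1f'%(x[0]*1e3,x[1]*1e3,np.degrees(x[2]),x[3]*1e3),'res %.2f'%(f*1e3))
E
python3 - <<'E'
from fit import *
for c in ('top','side'):
    P=np.load(c+'P.npy')
    for n,q in dict(disc=(.487,-.033),bar=(.524,.109),plain=(.487,.264)).items(): pr(c+' mod '+n,fitmod(P,q))
    for n,q in dict(disc=(.58,-.27),bar=(.441,-.285)).items(): pr(c+' nest '+n,fitnest(P,q))
E
```

```text
top mod disc x 488.3 y -34.5 mm yaw 15.94 dz 0.6 res 2.13
top mod bar x 522.7 y 108.9 mm yaw 176.92 dz 0.5 res 4.51
top mod plain x 486.8 y 266.4 mm yaw 169.60 dz 0.2 res 2.15
top nest disc x 585.1 y -252.5 mm yaw -101.10 dz -0.4 res 4.54
top nest bar x 442.1 y -268.1 mm yaw -94.77 dz 0.2 res 4.56
side mod disc x 489.0 y -29.5 mm yaw 15.35 dz 0.0 res 1.95
side mod bar x 522.8 y 112.8 mm yaw 174.05 dz 0.2 res 2.18
side mod plain x 487.1 y 269.7 mm yaw 167.28 dz 0.4 res 2.39
side nest disc x 612.6 y -249.4 mm yaw -69.53 dz -0.8 res 5.65
side nest bar x 402.8 y -252.9 mm yaw -115.78 dz -1.6 res 5.83
```

```bash
cat >> fit.py <<'E'
def pocketT(p):
    a=p[2]; u=np.array([np.cos(a),np.sin(a),0]); ex=u*np.cos(S)+np.array([0,0,np.sin(S)]); ey=np.array([-np.sin(a),np.cos(a),0])
    return np.c_[ex,ey,np.cross(ex,ey)],np.array([p[0],p[1],.05+p[3]])
def proj(cam,X):
    m=arm.camera_model(cam); return cv2.projectPoints(np.asarray(X,float),cv2.Rodrigues(np.array(m['R']))[0],np.array(m['t']),np.array(m['mtx']),np.array(m['distortion']))[0][:,0]
def rect(a,b,z): return [[a,b,z],[-a,b,z],[-a,-b,z],[a,-b,z]]
def overlay(cams,ps,out,box=.1,f=6):
    o=[]
    for cam in cams:
        im=np.load(cam+'0.npz')['im'][:,:,::-1]
        for p in ps:
            R,t=pocketT(p); c=proj(cam,[t])[0].astype(int); w,h=33,25
            cr=cv2.resize(im[c[1]-h:c[1]+h,c[0]-w:c[0]+w],None,fx=f,fy=f,interpolation=cv2.INTER_CUBIC); raw=cr.copy()
            for rc,col in ((rect(.053,.025,0),(0,0,255)),(rect(.059,.033,.012),(0,255,0))):
                q=(proj(cam,np.array(rc)@R.T+t)-c+[w,h]+.5)*f
                cv2.polylines(cr,[q.astype(np.int32)],True,col,1)
            o.append(np.hstack([raw,cr]))
    g=np.vstack(o); s=min(800/g.shape[1],600/g.shape[0]); cv2.imwrite(out,cv2.resize(g,None,fx=s,fy=s,interpolation=cv2.INTER_AREA))
E
python3 - <<'E'
from fit import *
a=np.radians
D=[.5851,-.2525,a(-101.1),-.0004];B=[.4421,-.2681,a(-94.8),.0002]
overlay(['top'],[D,B],'pics/ov1.png')
# depth profile along each pocket in pocket frame: median z by x bin; top edge extents
for c in('top','side'):
    P=np.load(c+'P.npy').reshape(-1,3)
    for n,p in (('D',D),('B',B)):
        R,t=pocketT(p); q=(P-t)@R*1e3; k=(abs(q[:,1])<20)&(abs(q[:,0])<110)
        print(c,n,'x:z',[(int(b),round(float(np.median(q[k&(abs(q[:,0]-b)<3),2])),1)) for b in range(-84,96,6) if (k&(abs(q[:,0]-b)<3)).any()])
        k=(abs(abs(q[:,0])-41)<12)
        print('  y:z',[(int(b),round(float(np.median(q[k&(abs(q[:,1]-b)<2),2])),1)) for b in range(-48,50,4) if (k&(abs(q[:,1]-b)<2)).any()])
E
```

```text
top D x:z [(-84, 0.2), (-78, -6.4), (-72, -7.5), (-66, -4.8), (-60, 3.5), (-54, 10.5), (-48, 0.6), (-42, 1.2), (-36, -0.3), (-30, -0.2), (-24, -0.2), (-18, 0.0), (-12, 0.1), (-6, 0.5), (0, -0.1), (6, 0.6), (12, 0.0), (18, -0.7), (24, -0.7), (30, -0.4), (36, 0.3), (42, 0.1), (48, 0.5), (54, 12.2), (60, 6.3), (66, 0.6), (72, -52.0), (78, -108.0), (84, -0.7), (90, -3.3)]
  y:z [(-48, -38.9), (-44, -42.1), (-40, -80.0), (-36, -44.2), (-32, -1.5), (-28, 11.7), (-24, 0.7), (-20, 0.7), (-16, -1.1), (-12, -0.3), (-8, 0.6), (-4, 0.2), (0, 0.0), (4, -0.4), (8, -0.9), (12, 0.3), (16, 0.4), (20, 1.1), (24, 7.5), (28, 11.1), (32, 10.7), (40, -30.7), (44, -29.2), (48, -38.5)]
top B x:z [(-84, -1.8), (-78, -5.6), (-72, -8.2), (-66, -5.3), (-60, -0.4), (-54, 10.4), (-48, -0.6), (-42, -1.7), (-36, -0.8), (-30, -1.2), (-24, -1.1), (-18, -1.0), (-12, -1.1), (-6, -0.5), (0, -0.5), (6, -1.1), (12, -0.9), (18, 1.5), (24, 1.3), (30, 1.6), (36, 0.6), (42, 0.9), (48, 1.1), (54, 12.7), (60, 4.7), (66, 0.3), (72, -106.8), (78, -1.4), (84, -4.0), (90, -60.0)]
  y:z [(-48, -39.7), (-44, -61.0), (-40, -42.0), (-3
[... 898 characters left out ...]
90.9), (44, -88.8), (48, -85.2)]
side B x:z [(-60, 10.3), (-54, 5.6), (-48, -0.0), (-42, -0.2), (-36, -0.4), (-30, -0.1), (-24, -0.1), (-18, -0.2), (-12, -0.1), (-6, 0.2), (0, 1.4), (6, 1.5), (12, 1.4), (18, 1.4), (24, 1.4), (30, -74.8), (36, -79.9), (42, -88.8), (48, -93.5), (54, -38.9), (60, -27.5), (66, -21.7), (72, -15.0), (78, 3.2), (84, 0.9), (90, 0.1)]
  y:z [(-48, -85.5), (-44, -85.9), (-40, -91.0), (-36, -89.9), (-32, -77.5), (-28, -63.2), (-24, -72.3), (-20, -76.0), (-16, -76.4), (-12, -76.5), (-8, -79.2), (-4, -73.8), (0, -76.0), (4, -80.5), (8, -77.1), (12, -75.9), (16, -76.8), (20, -79.2), (24, -76.3), (28, -68.6), (32, -72.9), (36, -82.7), (40, -82.4), (44, -84.4), (48, -85.7)]
```

View pics/ov1.png

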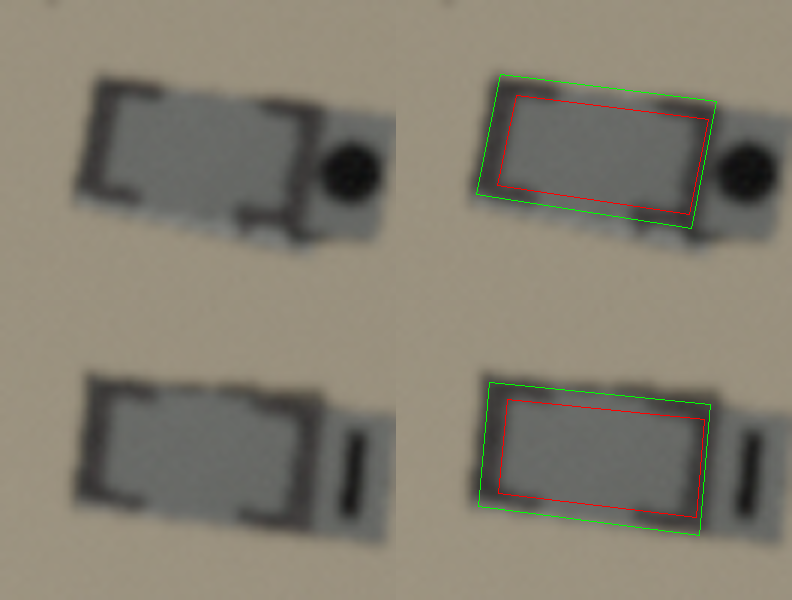

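```bash
cat > plan.py <<'E'
from h import *
import math
def Rt(e): return Ro.from_euler('xyz',e,degrees=True)
def plan(pos,R,n=None,cur=None):
    s=arm.get_state(); p0,R0=(np.array(s['eef_pos']),Rt(s['ee_rot'])) if cur is None else cur
    D=R0.inv()*R; rv=D.as_rotvec(); dp=R0.inv().apply(np.array(pos)-p0)
    need=max(np.abs(np.degrees(rv)).max()/9.9,np.linalg.norm(dp)/.024)
    if n is None:n=max(1,math.ceil(need*1.03))
    r=Ro.from_rotvec(rv/n); A=sum((r**k).as_matrix() for k in range(n)); d=np.linalg.solve(A,dp)
    print('n',n,'shift',(d/.025).round(3).tolist(),'turn',(np.degrees(rv/n)/10).round(3).tolist())
    return np.array(pos),R
def down(yaw): return Rt([180,0,yaw])
E
python3 - <<'E'
from plan import *
c=plan([.4885,-.032,.12],down(16)); plan([.4885,-.032,.002],down(16),5,c)
E
```

```text
n 29 shift [0.616, -0.657, 0.153] turn [0.0, 0.0, 0.007]
n 5 shift [-0.0, -0.0, 0.944] turn [0.0, 0.0, 0.0]
```

Emit:
jog_arm(
  series=[
    [85,[0.616,-0.657,0.153],[0,0,0.007]],
    [85,[0.616,-0.657,0.153],[0,0,0.007]],
    [85,[0.616,-0.657,0.153],[0,0,0.007]],
    [85,[0.616,-0.657,0.153],[0,0,0.007]],
    [85,[0.616,-0.657,0.153],[0,0,0.007]],
    [85,[0.616,-0.657,0.153],[0,0,0.007]],
    [85,[0.616,-0.657,0.153],[0,0,0.007]],
    [85,[0.616,-0.657,0.153],[0,0,0.007]],
    [85,[0.616,-0.657,0.153],[0,0,0.007]],
    [85,[0.616,-0.657,0.153],[0,0,0.007]],
    [85,[0.616,-0.657,0.153],[0,0,0.007]],
    [85,[0.616,-0.657,0.153],[0,0,0.007]],
    [85,[0.616,-0.657,0.153],[0,0,0.007]],
    [85,[0.616,-0.657,0.153],[0,0,0.007]],
    [85,[0.616,-0.657,0.153],[0,0,0.007]],
    [85,[0.616,-0.657,0.153],[0,0,0.007]],
    [85,[0.616,-0.657,0.153],[0,0,0.007]],
    [85,[0.616,-0.657,0.153],[0,0,0.007]],
    [85,[0.616,-0.657,0.153],[0,0,0.007]],
    [85,[0.616,-0.657,0.153],[0,0,0.007]],
  ],
  newtons=40,
)

```text
clock: 3.6
eef_pos: [0.3976, -0.2121, 0.1549]
ee_rot: [180.0, -0.0, 16.6]
force: [0.6, -0.6, -0.4]
finger_gap: 0.0853
grip_force: 0.0
```

Emit:
jog_arm(
  series=[
    [85,[0.616,-0.657,0.153],[0,0,0.007]],
    [85,[0.616,-0.657,0.153],[0,0,0.007]],
    [85,[0.616,-0.657,0.153],[0,0,0.007]],
    [85,[0.616,-0.657,0.153],[0,0,0.007]],
    [85,[0.616,-0.657,0.153],[0,0,0.007]],
    [85,[0.616,-0.657,0.153],[0,0,0.007]],
    [85,[0.616,-0.657,0.153],[0,0,0.007]],
    [85,[0.616,-0.657,0.153],[0,0,0.007]],
    [85,[0.616,-0.657,0.153],[0,0,0.007]],
    [85,[0,0,0],[0,0,0]],
  ],
)

```text
clock: 4.85
eef_pos: [0.4891, -0.0301, 0.1204]
ee_rot: [-180.0, -0.0, 16.2]
force: [-0.8, -1.1, -0.4]
finger_gap: 0.0852
grip_force: 0.0
```

Emit:
jog_arm(
  series=[
    [85,[0,0,0.95],[0,0,0]],
    [85,[0,0,0.95],[0,0,0]],
    [85,[0,0,0.95],[0,0,0]],
    [85,[0,0,0.95],[0,0,0]],
    [85,[0,0,0.94],[0,0,0.02]],
    [85,[0,0,0],[0,0,0]],
    [60,[0,0,0],[0,0,0]],
    [40,[0,0,0],[0,0,0]],
    [35,[0,0,0],[0,0,0]],
    [35,[0,0,0],[0,0,0]],
    [35,[0,0,0],[0,0,0]],
    [35,[0,0,0],[0,0,0]],
  ],
  newtons=40,
)

```text
clock: 6.35
eef_pos: [0.4892, -0.032, 0.0029]
ee_rot: [180.0, -0.1, 15.8]
force: [-0.6, -1.3, 5.4]
finger_gap: 0.0434
grip_force: 40.8
```

```bash
cat >> plan.py <<'E'
def seat(x,y,yawdeg,h,off=(0,0,0),dz=0):
    # tool pose with module h above seated, TCP off.. in pocket frame
    a=np.radians(yawdeg);S=np.radians(35); ex=np.array([np.cos(a)*np.cos(S),np.sin(a)*np.cos(S),np.sin(S)]); ey=np.array([-np.sin(a),np.cos(a),0]); ez=np.cross(ex,ey)
    P=np.c_[ex,ey,ez]; return np.array([x,y,.05+dz])+P@(np.array(off)+[0,0,h]), Ro.from_matrix(np.c_[-ex,ey,-ez])
E
python3 - <<'E'
from plan import *
c=plan([.489,-.032,.15],down(15.8))
c=plan(*seat(.585,-.251,-101.1,.09,(0,0,.003)),n=15,cur=c); print(c[0])
E
```

```text
n 7 shift [-0.0, 0.0, -0.84] turn [0.001, -0.001, -0.0]
n 15 shift [-0.092, 0.531, 0.127] turn [-0.128, -0.209, -0.407]
[ 0.59526962 -0.19865529  0.12618114]
```

Emit:
jog_arm(
  series=[
    [35,[0,0,-0.84],[0,0,0]],
    [35,[0,0,-0.84],[0,0,0]],
    [35,[0,0,-0.84],[0,0,0]],
    [35,[0,0,-0.84],[0,0,0]],
    [35,[0,0,-0.84],[0,0,0]],
    [35,[0,0,-0.84],[0,0,0]],
    [35,[0,0,-0.84],[0,0,0]],
    [35,[0,0,0],[0,0,0]],
  ],
)

```text
clock: 7.35
eef_pos: [0.4896, -0.0318, 0.1504]
ee_rot: [179.9, -0.2, 15.8]
force: [0.5, 0.8, -2.1]
finger_gap: 0.0433
grip_force: 41.6
```

Emit:
jog_arm(
  series=[
    [35,[-0.092,0.531,0.127],[-0.128,-0.209,-0.407]],
    [35,[-0.092,0.531,0.127],[-0.128,-0.209,-0.407]],
    [35,[-0.092,0.531,0.127],[-0.128,-0.209,-0.407]],
    [35,[-0.092,0.531,0.127],[-0.128,-0.209,-0.407]],
    [35,[-0.092,0.531,0.127],[-0.128,-0.209,-0.407]],
    [35,[-0.092,0.531,0.127],[-0.128,-0.209,-0.407]],
    [35,[-0.092,0.531,0.127],[-0.128,-0.209,-0.407]],
    [35,[-0.092,0.531,0.127],[-0.128,-0.209,-0.407]],
    [35,[-0.092,0.531,0.127],[-0.128,-0.209,-0.407]],
    [35,[-0.092,0.531,0.127],[-0.128,-0.209,-0.407]],
    [35,[-0.092,0.531,0.127],[-0.128,-0.209,-0.407]],
    [35,[-0.092,0.531,0.127],[-0.128,-0.209,-0.407]],
    [35,[-0.092,0.531,0.127],[-0.128,-0.209,-0.407]],
    [35,[-0.092,0.531,0.127],[-0.128,-0.209,-0.407]],
    [35,[-0.092,0.531,0.127],[-0.128,-0.209,-0.407]],
    [35,[0,0,0],[0,0,0]],
  ],
)

```text
clock: 9.35
eef_pos: [0.5941, -0.1975, 0.1231]
ee_rot: [-179.8, 34.9, 79.0]
force: [0.0, -0.3, -2.1]
finger_gap: 0.0437
grip_force: 41.6
```

```bash
cat > inhand.py <<'E'
from plan import *
from scipy.optimize import differential_evolution
import sys
tag=sys.argv[1]
st=arm.get_state(); R=Rt(st['ee_rot']); p=np.array(st['eef_pos']); print(p.round(4),np.round(st['ee_rot'],2))
for c in('top','side'):
    im,d=arm.get_image(c); np.savez(f'{c}{tag}.npz',im=im,d=d); P=cloud(c,d); q=R.inv().apply((P.reshape(-1,3)-p))*1e3
    k=(abs(q[:,0])<70)&(abs(q[:,1])<35)&(q[:,2]<8)&(q[:,2]>-33); X=q[k]
    print(c,k.sum())
    for b in (-18,-12,-6,0,6,12,18):
        s=X[(abs(X[:,1]-b)<3)&(abs(X[:,0])>20)]
        if len(s)>4: print('  y',b,'x',s[:,0].min().round(1),s[:,0].max().round(1))
    for b in (-42,-34,-26,26,34,42):
        s=X[abs(X[:,0]-b)<4]
        if len(s)>4: print('  x',b,'y',s[:,1].min().round(1),s[:,1].max().round(1),'ztop %.1f'%np.median(s[abs(s[:,1])<15,2]) if (abs(s[:,1])<15).any() else '')
    # crop around the TCP, enlarged
    m=arm.camera_model(c); u=cv2.projectPoints(p[None],cv2.Rodrigues(np.array(m['R']))[0],np.array(m['t']),np.array(m['mtx']),np.array(m['distortion']))[0][0,0].astype(int)
    w,h=50,75
    if c=='top': w,h=45,37
    cr=im[max(0,u[1]-h):u[1]+h,max(0,u[0]-w):u[0]+w,::-1]; cv2.imwrite(f'pics/{c}{tag}.png',cv2.resize(cr,(w*2*(6 if c=="top" else 4),int(cr.shape[0]*(6 if c=="top" else 4))),interpolation=cv2.INTER_CUBIC))
a,b=[cv2.imread(f'pics/{c}{tag}.png') for c in('top','side')]
b=cv2.resize(b,None,fx=a.shape[0]/b.shape[0],fy=a.shape[0]/b.shape[0]); g=np.hstack([a,b]); f=min(1,800/g.shape[1],600/g.shape[0]); cv2.imwrite(f'pics/both{tag}.png',cv2.resize(g,None,fx=f,fy=f))
E
python3 inhand.py 1
```

```text
[ 0.5941 -0.1975  0.1231] [-179.82   34.94   79.04]
top 371
  y -18 x -52.9 -22.0
  y -12 x -53.2 -20.7
  y -6 x -54.0 -20.6
  y 0 x -54.2 -21.0
  y 6 x -53.7 -20.1
  y 12 x -54.5 -21.0
  y 18 x -54.5 -20.8
  x -42 y -22.9 21.1 ztop -25.3
  x -34 y -22.6 19.2 ztop -24.5
  x -26 y -22.6 21.7 ztop -23.5
side 750
  y -18 x -51.7 37.0
  y -12 x -51.6 38.0
  y -6 x -50.9 40.2
  y 0 x -50.6 40.1
  y 6 x -51.2 42.3
  y 12 x -51.7 43.2
  y 18 x -51.4 45.7
  x -42 y -22.3 21.0 ztop -25.6
  x -34 y -22.1 19.7 ztop -25.6
  x -26 y -23.1 15.5 ztop -25.7
  x 34 y -19.7 18.1 ztop -25.6
  x 42 y -11.6 19.3 ztop -25.6
```

View pics/both1.png

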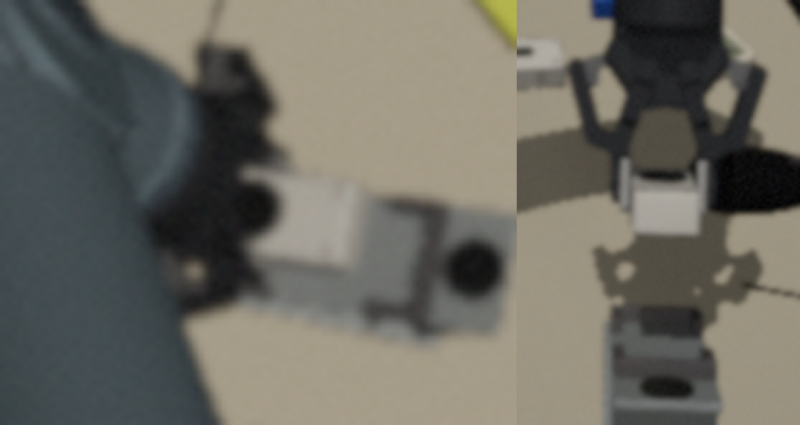

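Run:
```python
from fit import *
def ff(P,c,W):
    R0,_=pocketT(c)
    def f(p):
        R,t=pocketT(p); q=(P-t)@R; x,y,z=q.T; ax,ay=abs(x),abs(y)
        fl=(ax<.053)&(ay<.025); m=((ax>=.053)&(ax<.059)&(ay<.033))|((ax>=.029)&(ax<.053)&(ay>=.025)&(ay<.033))
        h=abs(z)<.025; r=np.full(len(x),.0); r[fl&h]=1-np.minimum(abs(z[fl&h]),.005)/.005; k=m&h; r[k]=1-np.minimum(abs(z[k]-.012),.005)/.005
        bad=(fl|m)&(z>.03)
        # penalise near points not explained
        nb=((ax<.059)&(ay<.033)&h); return -(r.sum()-.5*(nb&(r==0)).sum())
    b=[(c[0]-.012,c[0]+.012),(c[1]-.014,c[1]+.014),(c[2]-.12,c[2]+.12),(-.005,.005)]
    r=differential_evolution(f,b,seed=2,tol=1e-7,maxiter=200); return r.x,r.fun/1e3
a=np.radians
for cam in('top','side'):
    P=np.load(cam+'P.npy').reshape(-1,3); P=P[(P[:,2]>.003)&(P[:,1]<-.1)&(P[:,1]>-.45)]
    for n,c in (('D',[.5851,-.2525,a(-101.1),0]),('B',[.4421,-.2681,a(-94.8),0])): 
        pr(cam+n,ff(P,c,0))
        R,t=pocketT([c[0],c[1],c[2],0]); 
for cam in ('side',):
    P=np.load(cam+'P.npy').reshape(-1,3)
    for n,c in (('D',[.5851,-.2525,a(-101.1),0]),('B',[.4421,-.2681,a(-94.8),0])):
        R,t=pocketT(c); q=(P-t)@R*1e3
        for lo,hi in((-64,-44),(44,70)):
            k=(abs(q[:,1])<20)&(q[:,0]>lo)&(q[:,0]<hi)&(abs(q[:,2])<30)
            print(n,[(int(b),round(float(np.median(q[k&(abs(q[:,0]-b)<1),2])),1)) for b in range(lo,hi,2) if (k&(abs(q[:,0]-b)<1)).sum()>1])
        k=(q[:,0]>-53)&(q[:,0]<-31)&(abs(q[:,2]-10)<5); s=q[k,1]; print(n,'guides y', np.percentile(s[s>20],[3,97]).round(1),np.percentile(s[s<-20],[3,97]).round(1))
```

```text
topD x 584.7 y -252.4 mm yaw -101.43 dz -0.4 res -329.85
topB x 441.3 y -269.2 mm yaw -95.98 dz 0.7 res -328.19
sideD x 585.2 y -250.7 mm yaw -101.88 dz -0.9 res -336.69
sideB x 444.1 y -266.6 mm yaw -96.48 dz -0.9 res -370.77
D [(-60, 12.2), (-58, 10.4), (-56, 6.9), (-54, 5.7), (-52, 1.8), (-50, 0.4), (-48, 0.6), (-46, 0.8)]
D [(52, 12.0), (54, 9.2), (56, 7.6), (58, 6.5), (60, -27.1), (62, -27.2), (64, -23.8), (66, -21.3), (68, -17.2)]
D guides y [24.3 31.8] [-32.6 -26.4]
B [(-60, 11.8), (-58, 9.1), (-56, 6.4), (-54, 5.7), (-52, 0.1), (-50, 0.3), (-48, 0.2), (-46, 0.1)]
B [(52, 13.3), (54, 12.1), (56, 6.4), (58, 8.0), (60, 1.2), (62, -27.4), (64, -24.4), (66, -22.0), (68, -19.5)]
B guides y [ 25.8 174. ] [-31.  -22.6]
```

Run:
```python
from plan import *
for h in (.09,.016): print(h,end=' '); c=plan(*seat(.585,-.2513,-101.6,h,(-.0018,.0005,.0029)),cur=None if h==.09 else c)
```

```text
0.09 n 1 shift [-0.001, 0.1, -0.048] turn [0.018, -0.007, 0.04]
0.016 n 4 shift [-0.0, 0.0, 0.74] turn [0.0, 0.0, 0.0]
```

Emit:
jog_arm(
  series=[
    [35,[0,0.1,-0.05],[0.018,-0.007,0.04]],
    [35,[0,0,0.74],[0,0,0]],
    [35,[0,0,0.74],[0,0,0]],
    [35,[0,0,0.74],[0,0,0]],
    [35,[0,0,0.74],[0,0,0]],
    [35,[0,0,0],[0,0,0]],
    [35,[0,0,0],[0,0,0]],
  ],
)

```text
clock: 10.32
eef_pos: [0.5892, -0.2392, 0.0653]
ee_rot: [179.9, 35.0, 78.4]
force: [-0.4, 0.0, -1.6]
finger_gap: 0.0435
grip_force: 41.6
```

```bash
python3 - <<'E'
from plan import *
c=plan(*seat(.585,-.2513,-101.6,.016,(-.0018,.0005,.0029)))
E
python3 inhand.py 2
```

```text
n 1 shift [0.009, -0.048, 0.037] turn [0.011, 0.002, 0.004]
[ 0.5892 -0.2392  0.0653] [179.92  35.02  78.45]
top 358
  y -18 x -60.5 -22.7
  y -12 x -58.9 -21.8
  y -6 x -61.8 -21.9
  y 0 x -62.4 -21.9
  y 6 x -62.1 -21.5
  y 12 x -59.3 -20.0
  y 18 x -58.8 -20.7
  x -42 y -32.8 24.4 ztop -23.6
  x -34 y -30.4 29.4 ztop -23.8
  x -26 y -22.5 20.5 ztop -24.7
side 861
  y -18 x -56.3 47.5
  y -12 x -51.3 46.9
  y -6 x -51.5 48.1
  y 0 x -59.5 40.9
  y 6 x -58.5 42.1
  y 12 x -51.4 44.3
  y 18 x -50.8 44.9
  x -42 y -31.2 28.9 ztop -25.1
  x -34 y -33.0 29.6 ztop -25.3
  x -26 y -22.6 20.2 ztop -25.4
  x 26 y -19.5 20.2 ztop -25.4
  x 34 y -34.3 21.0 ztop -25.5
  x 42 y -32.2 19.8 ztop -25.4
```

View pics/both2.png

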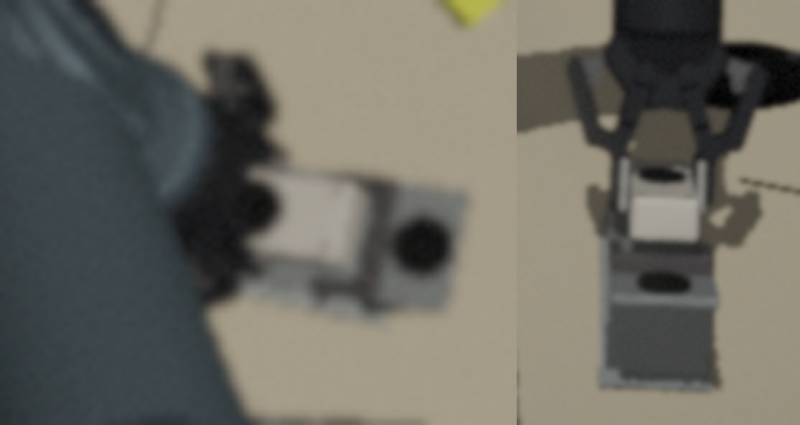

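Emit:
jog_arm(
  series=[
    [35,[0.01,-0.02,0.2],[0.01,0,0]],
    [35,[0,0,0.15],[0,0,0]],
    [35,[0,0,0.15],[0,0,0]],
    [35,[0,0,0.08],[0,0,0]],
    [35,[0,0,0],[0,0,0]],
  ],
)

```text
clock: 11.05
eef_pos: [0.5865, -0.2476, 0.0531]
ee_rot: [-179.9, 35.1, 78.4]
force: [0.1, 1.2, -0.8]
finger_gap: 0.0434
grip_force: 41.6
```

Emit:
jog_arm(
  series=[
    [35,[0,0,0.04],[0,0,0]],
    [35,[0,0,0.04],[0,0,0]],
    [35,[0,0,0],[0,0,0]],
  ],
)

```text
clock: 11.42
eef_pos: [0.5866, -0.2484, 0.0518]
ee_rot: [-180.0, 35.0, 78.4]
force: [-0.8, 0.4, 0.5]
finger_gap: 0.0431
grip_force: 41.8
```

Run:
```python
from plan import *
c=plan(*seat(.585,-.2513,-101.6,0,(-.0018,.0005,.0029)))
print(arm.get_state()['force'])
```

```text
n 1 shift [0.011, -0.019, 0.015] turn [-0.001, 0.004, 0.003]
[-0.84812619  0.42810921  0.52780046]
```

Emit:
jog_arm(
  series=[
    [35,[0,0,0.04],[0,0,0]],
    [35,[0,0,0.02],[0,0,0]],
    [35,[0,0,0],[0,0,0]],
  ],
)

```text
clock: 11.8
eef_pos: [0.5866, -0.2485, 0.0518]
ee_rot: [-180.0, 35.1, 78.4]
force: [-4.0, 5.8, 10.8]
finger_gap: 0.0434
grip_force: 43.3
```

Emit:
jog_arm(
  series=[
    [43,[0,0,-0.02],[0,0,0]],
    [50,[0,0,0],[0,0,0]],
    [56,[0,0,0],[0,0,0]],
    [62,[0,0,0],[0,0,0]],
    [62,[0,0,0],[0,0,0]],
    [62,[0,0,-0.4],[0,0,0]],
    [62,[0,0,-0.8],[0,0,0]],
    [70,[0,0,-0.96],[0,0,0]],
    [85,[0,0,-0.96],[0,0,0]],
    [85,[0,0,-0.96],[0,0,0]],
  ],
)

```text
clock: 13.05
eef_pos: [0.5989, -0.1902, 0.1362]
ee_rot: [180.0, 35.0, 78.4]
force: [0.1, 0.2, -0.5]
finger_gap: 0.0848
grip_force: 0.0
```

Run:
```python
from plan import *
P=[.5228,.111,.13]
for y in (175.5,-4.5): c=plan(P,down(y)); plan([P[0],P[1],.002],down(y),6,c)
print(arm.get_state()['qpos'].round(1), arm.get_state()['eef_pos'])
from fit import fitmod,pr
im,d=arm.get_image('side'); Pc=cloud('side',d); pr('bar',fitmod(Pc,(.523,.11)))
p,R=seat(.585,-.2513,-101.6,0); q=R.inv().apply(Pc.reshape(-1,3)-p)*1e3
k=(abs(q[:,0])<45)&(abs(q[:,1])<19)&(q[:,2]<8)&(q[:,2]>-40); X=q[k]; print('top face z',len(X),[np.median(X[abs(X[:,0]-b)<8,2]).round(1) for b in(-35,-25,25,35)])
cv2.imwrite('pics/s3.png',cv2.resize(im[300:400,260:390,::-1],None,fx=5,fy=5,interpolation=cv2.INTER_CUBIC))
```

```text
n 14 shift [0.903, 0.33, -0.32] turn [-0.211, 0.187, -0.669]
n 6 shift [0.0, -0.0, 0.853] turn [0.0, 0.0, 0.0]
n 14 shift [0.389, -0.869, -0.184] turn [0.181, 0.204, 0.573]
n 6 shift [0.0, -0.0, 0.853] turn [0.0, 0.0, 0.0]
[  1.6  40.6  -7.9  95.5  43.9  63.9 -43.4] [ 0.5988624  -0.19018157  0.13623829]
bar x 523.9 y 111.9 mm yaw 178.08 dz 0.2 res 2.27
top face z 345 [np.float64(-27.8), np.float64(-27.9), np.float64(-28.3), np.float64(-28.2)]
```

View pics/s3.png

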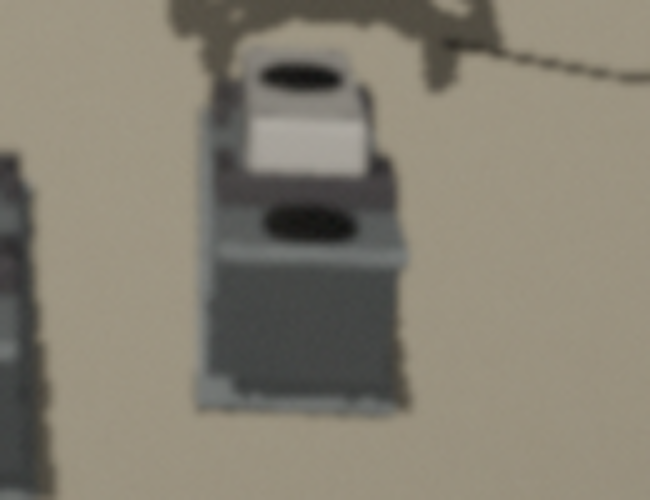

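Run:
```python
from plan import *
c=plan([.55,-.04,.17],down(125)); c=plan([.5232,.111,.12],down(176.5),cur=c)
```

```text
n 7 shift [0.8, -0.185, -0.477] turn [-0.198, 0.472, -0.643]
n 7 shift [0.618, 0.663, 0.286] turn [-0.0, 0.0, -0.736]
```

Emit:
jog_arm(
  series=[
    [85,[0.8,-0.185,-0.477],[-0.198,0.472,-0.643]],
    [85,[0.8,-0.185,-0.477],[-0.198,0.472,-0.643]],
    [85,[0.8,-0.185,-0.477],[-0.198,0.472,-0.643]],
    [85,[0.8,-0.185,-0.477],[-0.198,0.472,-0.643]],
    [85,[0.8,-0.185,-0.477],[-0.198,0.472,-0.643]],
    [85,[0.8,-0.185,-0.477],[-0.198,0.472,-0.643]],
    [85,[0.8,-0.185,-0.477],[-0.198,0.472,-0.643]],
    [85,[0.618,0.663,0.286],[0,0,-0.736]],
    [85,[0.618,0.663,0.286],[0,0,-0.736]],
    [85,[0.618,0.663,0.286],[0,0,-0.736]],
    [85,[0.618,0.663,0.286],[0,0,-0.736]],
    [85,[0.618,0.663,0.286],[0,0,-0.736]],
    [85,[0.618,0.663,0.286],[0,0,-0.736]],
    [85,[0.618,0.663,0.286],[0,0,-0.736]],
    [85,[0,0,0],[0,0,0]],
    [85,[0,0,0],[0,0,0]],
  ],
)

```text
clock: 15.1
eef_pos: [0.5219, 0.1064, 0.116]
ee_rot: [-179.8, -0.3, 176.2]
force: [-0.2, 0.0, -0.2]
finger_gap: 0.0848
grip_force: 0.0
```

Run:
```python
from plan import *
c=plan([.5232,.111,.12],down(176.5)); c=plan([.5232,.111,.0025],down(176.5),5,cur=c)
```

```text
n 1 shift [-0.04, 0.188, -0.159] turn [-0.017, -0.028, -0.033]
n 5 shift [0.0, -0.0, 0.94] turn [0.0, 0.0, 0.0]
```

Emit:
jog_arm(
  series=[
    [85,[-0.04,0.188,-0.159],[-0.017,-0.028,-0.033]],
    [85,[0,0,0.94],[0,0,0]],
    [85,[0,0,0.94],[0,0,0]],
    [85,[0,0,0.94],[0,0,0]],
    [85,[0,0,0.94],[0,0,0]],
    [85,[0,0,0.94],[0,0,0]],
    [85,[0,0,0],[0,0,0]],
    [60,[0,0,0],[0,0,0]],
    [40,[0,0,0],[0,0,0]],
    [35,[0,0,0],[0,0,0]],
    [35,[0,0,0],[0,0,0]],
    [35,[0,0,0],[0,0,0]],
    [35,[0,0,0],[0,0,0]],
  ],
  newtons=40,
)

```text
clock: 16.73
eef_pos: [0.5231, 0.112, 0.0031]
ee_rot: [179.9, 0.0, 176.6]
force: [-0.2, -0.4, 6.2]
finger_gap: 0.0431
grip_force: 41.7
```

Run:
```python
from plan import *
s=arm.get_state(); p=s['eef_pos']
c=plan([p[0],p[1],.15],down(s['ee_rot'][2]),7)
c=plan([.47,-.06,.16],down(125),cur=c)
c=plan(*seat(.4425,-.2679,-96,.09,(0,0,.003)),cur=c); print(c[0])
```

```text
n 7 shift [-0.0, 0.0, -0.839] turn [0.001, 0.001, 0.0]
n 8 shift [-0.142, -0.92, -0.05] turn [0.0, -0.0, 0.646]
n 7 shift [-0.753, -0.379, 0.42] turn [0.179, -0.478, 0.567]
[ 0.44807582 -0.21484961  0.12618114]
```

Emit:
jog_arm(
  series=[
    [35,[0,0,-0.84],[0,0,0]],
    [35,[0,0,-0.84],[0,0,0]],
    [35,[0,0,-0.84],[0,0,0]],
    [35,[0,0,-0.84],[0,0,0]],
    [35,[0,0,-0.84],[0,0,0]],
    [35,[0,0,-0.84],[0,0,0]],
    [35,[0,0,-0.84],[0,0,0]],
    [35,[-0.142,-0.92,-0.05],[0,0,0.646]],
    [35,[-0.142,-0.92,-0.05],[0,0,0.646]],
    [35,[-0.142,-0.92,-0.05],[0,0,0.646]],
    [35,[-0.142,-0.92,-0.05],[0,0,0.646]],
    [35,[-0.142,-0.92,-0.05],[0,0,0.646]],
    [35,[-0.142,-0.92,-0.05],[0,0,0.646]],
    [35,[-0.142,-0.92,-0.05],[0,0,0.646]],
    [35,[-0.142,-0.92,-0.05],[0,0,0.646]],
  ],
)

```text
clock: 18.6
eef_pos: [0.469, -0.0607, 0.1597]
ee_rot: [180.0, -0.1, 124.8]
force: [-1.2, -0.8, -1.3]
finger_gap: 0.0435
grip_force: 41.0
```

Emit:
jog_arm(
  series=[
    [35,[-0.753,-0.379,0.42],[0.179,-0.478,0.567]],
    [35,[-0.753,-0.379,0.42],[0.179,-0.478,0.567]],
    [35,[-0.753,-0.379,0.42],[0.179,-0.478,0.567]],
    [35,[-0.753,-0.379,0.42],[0.179,-0.478,0.567]],
    [35,[-0.753,-0.379,0.42],[0.179,-0.478,0.567]],
    [35,[-0.753,-0.379,0.42],[0.179,-0.478,0.567]],
    [35,[-0.753,-0.379,0.42],[0.179,-0.478,0.567]],
    [35,[0,0,0],[0,0,0]],
    [35,[0,0,0],[0,0,0]],
  ],
)

```text
clock: 19.73
eef_pos: [0.448, -0.2141, 0.1252]
ee_rot: [-179.9, 34.8, 84.2]
force: [-0.1, -0.3, -0.6]
finger_gap: 0.0432
grip_force: 41.0
```

```bash
python3 inhand.py 4
python3 - <<'E'
from plan import *
c=plan(*seat(.4425,-.2679,-96,.09,(0,0,.003)))
E
```

```text
[ 0.448  -0.2141  0.1252] [-179.91   34.82   84.15]
top 324
  y -18 x -51.0 -21.2
  y -12 x -52.3 -21.6
  y -6 x -52.2 -21.6
  y 0 x -54.1 -21.0
  y 6 x -52.4 -21.5
  y 12 x -52.6 -21.4
  y 18 x -54.2 -20.8
  x -42 y -20.2 20.4 ztop -23.7
  x -34 y -20.7 19.3 ztop -23.3
  x -26 y -19.4 20.8 ztop -24.7
side 844
  y -18 x -51.7 45.2
  y -12 x -51.8 42.9
  y -6 x -53.5 42.8
  y 0 x -52.3 42.5
  y 6 x -52.1 41.6
  y 12 x -51.2 41.9
  y 18 x -52.3 41.0
  x -42 y -21.1 20.6 ztop -25.1
  x -34 y -17.9 21.7 ztop -25.1
  x -26 y -18.9 21.7 ztop -25.2
  x 26 y -19.9 18.0 ztop -25.3
  x 34 y -18.6 10.3 ztop -25.2
  x 42 y -19.7 17.6 ztop -25.3
n 1 shift [-0.03, 0.011, -0.021] turn [-0.001, -0.015, 0.006]
```

Run:
```python
from plan import *
for h in (.09,.016): print(h,end=' '); c=plan(*seat(.4425,-.2679,-96,h,(-.0018,0,.0031)),cur=None if h==.09 else c)
```

```text
0.09 n 1 shift [0.042, 0.011, -0.025] turn [-0.001, -0.015, 0.006]
0.016 n 4 shift [-0.0, -0.0, 0.74] turn [0.0, 0.0, 0.0]
```

Emit:
jog_arm(
  series=[
    [35,[0.04,0.01,-0.02],[0,-0.015,0.006]],
    [35,[0,0,0.74],[0,0,0]],
    [35,[0,0,0.74],[0,0,0]],
    [35,[0,0,0.74],[0,0,0]],
    [35,[0,0,0.74],[0,0,0]],
    [35,[0,0,0],[0,0,0]],
    [35,[0,0,0],[0,0,0]],
  ],
)

```text
clock: 20.7
eef_pos: [0.4431, -0.256, 0.0641]
ee_rot: [-179.9, 35.1, 84.0]
force: [-0.3, 0.8, -1.2]
finger_gap: 0.0434
grip_force: 41.0
```

```bash
python3 - <<'E'
from plan import *
c=plan(*seat(.4425,-.2679,-96,.016,(-.0018,0,.0031)))
E
python3 inhand.py 5
```

```text
n 1 shift [0.006, 0.025, -0.03] turn [-0.008, 0.009, -0.002]
[ 0.4431 -0.256   0.0641] [-179.93   35.09   83.98]
top 353
  y -18 x -60.1 -21.0
  y -12 x -62.4 -22.8
  y -6 x -61.7 -21.5
  y 0 x -61.7 -21.3
  y 6 x -61.0 -21.2
  y 12 x -60.9 -20.6
  y 18 x -62.0 -22.3
  x -42 y -29.8 32.0 ztop -24.9
  x -34 y -30.6 30.9 ztop -24.5
  x -26 y -20.0 19.4 ztop -24.9
side 1099
  y -18 x -60.9 46.8
  y -12 x -60.0 47.1
  y -6 x -60.9 47.3
  y 0 x -60.8 46.1
  y 6 x -60.9 46.0
  y 12 x -59.8 45.9
  y 18 x -60.0 42.2
  x -42 y -30.5 33.8 ztop -24.6
  x -34 y -30.2 33.7 ztop -25.0
  x -26 y -28.7 23.6 ztop -24.8
  x 26 y -18.4 32.7 ztop -24.9
  x 34 y -19.2 32.6 ztop -25.3
  x 42 y -17.5 32.6 ztop -25.2
```

View pics/both5.png

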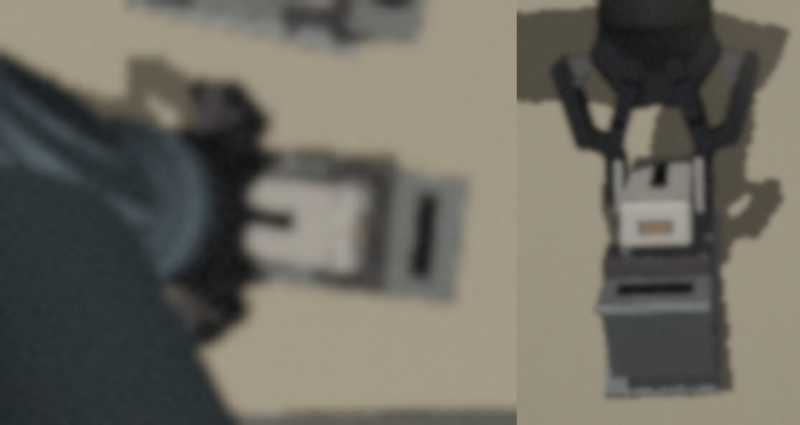

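Emit:
jog_arm(
  series=[
    [35,[0,0.03,0.15],[0,0,0]],
    [35,[0,0,0.15],[0,0,0]],
    [35,[0,0,0.15],[0,0,0]],
    [35,[0,0,0.08],[0,0,0]],
    [35,[0,0,0],[0,0,0]],
  ],
)

```text
clock: 21.42
eef_pos: [0.4429, -0.2639, 0.0533]
ee_rot: [-179.9, 35.1, 84.0]
force: [0.2, -0.1, -0.8]
finger_gap: 0.0435
grip_force: 41.0
```

Emit:
jog_arm(
  series=[
    [35,[0,0,0.04],[0,0,0]],
    [35,[0,0,0.04],[0,0,0]],
    [35,[0,0,0],[0,0,0]],
  ],
)

```text
clock: 21.8
eef_pos: [0.443, -0.2647, 0.0522]
ee_rot: [-180.0, 35.1, 84.0]
force: [-1.7, 3.5, 4.2]
finger_gap: 0.0431
grip_force: 41.7
```

Run:
```python
from plan import *
c=plan(*seat(.4425,-.2679,-96,0,(-.0018,0,.0031)))
```

```text
n 1 shift [0.014, -0.008, 0.022] turn [-0.005, 0.011, -0.003]
```

Contact with the floor is beginning; press slightly, then release.

Emit:
jog_arm(
  series=[
    [35,[0,0,0.03],[0,0,0]],
    [35,[0,0,0.02],[0,0,0]],
    [35,[0,0,0],[0,0,0]],
  ],
)

```text
clock: 22.18
eef_pos: [0.4431, -0.2647, 0.0521]
ee_rot: [-180.0, 35.2, 84.0]
force: [-5.5, 10.8, 20.1]
finger_gap: 0.0432
grip_force: 43.8
```

Emit:
jog_arm(
  series=[
    [43,[0,0,-0.03],[0,0,0]],
    [50,[0,0,0],[0,0,0]],
    [56,[0,0,0],[0,0,0]],
    [62,[0,0,0],[0,0,0]],
    [62,[0,0,0],[0,0,0]],
    [62,[0,0,-0.4],[0,0,0]],
    [62,[0,0,-0.8],[0,0,0]],
    [70,[0,0,-0.96],[0,0,0]],
    [70,[0,0,-0.96],[0,0,0]],
    [70,[0,0,-0.96],[0,0,0]],
    [70,[0,0,-0.96],[0,0,0]],
    [70,[0.5,0,-0.96],[0,0,0]],
    [70,[0.5,0,-0.96],[0,0,0]],
    [70,[0.5,0,-0.96],[0,0,0]],
    [70,[0,0,0],[0,0,0]],
  ],
)

```text
clock: 24.05
eef_pos: [0.4594, -0.1193, 0.1927]
ee_rot: [179.9, 35.0, 84.1]
force: [-1.0, -0.3, -0.3]
finger_gap: 0.0698
grip_force: 0.0
```

Run:
```python
from fit import *
from plan import seat
o=[]
for c in('side','top'):
    im,d=arm.get_image(c); P=cloud(c,d).reshape(-1,3)
    for n,a in (('D',(.585,-.2513,-101.6)),('B',(.4425,-.2679,-96))):
        p,R=seat(*a,0); q=R.inv().apply(P-p)*1e3
        k=(abs(q[:,0])<65)&(abs(q[:,1])<35)&(abs(q[:,2]+28)<7); X=q[k]
        t=X[(abs(X[:,0])<44)&(abs(X[:,1])<18)]
        print(c,n,len(X),'plane',np.linalg.lstsq(np.c_[t[:,:2],np.ones(len(t))],t[:,2],rcond=None)[0].round(3),'x',np.percentile(X[:,0],[1,99]).round(1),'y',np.percentile(X[:,1],[2,98]).round(1)) if len(t)>20 else print(c,n,'hidden')
    o.append(cv2.resize(im[295:410,215:365,::-1] if c=='side' else im[180:280,350:440,::-1],(400,300),interpolation=cv2.INTER_CUBIC))
cv2.imwrite('pics/end.png',np.hstack(o)); print(arm.get_state()['eef_pos'])
```

```text
side D 429 plane [-2.3000e-02 -9.0000e-03 -2.8939e+01] x [-47.3  48.7] y [-20.8  21. ]
side B 516 plane [-1.9000e-02 -7.0000e-03 -2.8471e+01] x [-46.6  50.2] y [-19.1  22.9]
top D 437 plane [-5.000e-03 -3.200e-02 -2.806e+01] x [-50.4  48.4] y [-20.9  21.4]
top B 429 plane [ 1.6000e-02  1.2000e-02 -2.8051e+01] x [-48.   48.5] y [-20.6  20.3]
[ 0.45796359 -0.12197852  0.19186106]
```

View pics/end.png

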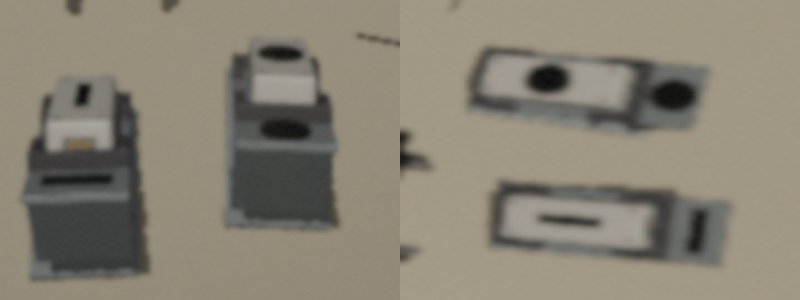

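Both modules lie flat in their pockets with the tags up. In the top view the disc module is at about (550,78), beside the disc mark. The bar module is at about (575,220), beside the bar mark. The arm is clear of both.

```bash
python3 -c "
from plant import arm
print(arm.finish_job())"
```

```text
the job is handed in; nothing more can be done
None
```

The disc and bar modules are seated flat in their matching nests with tags up and released, the final pictures confirm this, and the job is handed in at about 24 s; no verdict came back, and I did not re-measure the untagged module or the bystanders.

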